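# Let the bearing ball out of the feeder

### The arm

A 6-joint arm with a two-finger parallel gripper is mounted at the origin on a cart in front of the work surface, level with it; the furniture and walls round the work are solid. World frame = base frame: x ahead of the robot, y to its left, z up, the work surface at z = 0. Lengths are in m, angles in rad, forces in N, time in s.
With the tool pointing down it reaches from about 0.3 to 0.95 m from the base axis. Payload 3.1 kg.
Tool frame: the origin (TCP) lies at the very end of the fingers, on their centre line; the grasp point (between the pads) lies 19 mm behind it; z points along the fingers, y is the line along which they close (so a half turn about z gives the same grasp; the last joint's range is limited). The gripper opens to 85 mm and grips with 20 to 120 N. Pads are 22 mm wide; open, the fingers measure 114 mm over their backs; the gripper's body (76 mm by 85 mm) begins 54 mm behind the grasp point. The pads swing forward as they close: fully open they stand 13 mm farther back than shut.
Start: joints at [1.136, 0.308, 1.634, -0, 1.2, -0.07], TCP at [0.223, 0.584, 0.231] pointing down, gripper open.
Joint ranges: [-3.06, 3.06], [-0.79, 1.96], [0.05, 2.63], [-1.19, 4.34], [0.05, 2.64], [-2.94, 2.94]. Speed limits (rad/s): [2.79, 2.79, 3.14, 3.14, 3.14, 3.14].

### API

Orientations are given as [roll, pitch, yaw] about the fixed x, y, z axes, in that order (R = Rz(yaw) Ry(pitch) Rx(roll)).
In Python, from station import bot gives the robot as it stands.
- The arm moves only by the tool apply_moves, never from a script. Its argument "increments" is text: rows parted by semicolons, each of 5 numbers parted by spaces: the opening, from 0 (shut) to 1 (fully open), then the shift along the tool's x, y, z in units of 30 mm (1.0 is 30 mm), then the turn about the tool's z in units of 5 degrees (1.0 is 5 degrees). A call has 1 to 20 rows; each row shifts and turns the commanded pose from where the row before left it, along the tool's axes as they then stand; what a row does not reach is not made up. A row lasts 1/12 s, in which the tool goes at most 41.7 mm and 7.16 degrees, less where a joint would pass 70% of its speed; a pose out of reach is approached as far as the arm can. A call is refused whole if a number of a shift passes 1 or a number of a turn 1, either way. A call with a gripper value outside its range is refused whole. The fingers move at their own pace and stop on an object; "grip_force" is the grip in N (left out, the last holds). Time passes only in rows, so rows that do not move let the fingers close. It gives the time, the measured TCP pose, the force, the opening and the grip force at its end, in the units of the state.
- bot.observe(): the state, without advancing time (a new reading comes with each control period).
- bot.grab_frame(name): name is "scene" or "top" or "wrist"; returns a dict with "img" (384x512x3 uint8, red, green, blue), "fx", "fy", "cx", "cy" (pixels), "T" (4x4, takes a point from camera to world coordinates); the wrist camera has in their place "hand_eye" (4x4, takes a point from camera to tool coordinates, whose origin is the TCP and whose axes are the flange's). Camera axes: x right, y up, looking along -z (the intrinsics and any distortion apply to the point x, -y, -z); pixel columns grow to the right and rows downward; lengths in m; the calibration is good to about 2 mm. A picture is of the moment at which its call begins: read the wrist's pose just before it. There is no depth.
- bot.sign_off(): hands the job in; it is judged then, once.
The state is a dict: "time": time; "q": joint angles; "joint_vel": joint speeds; "effort": joint torques, N m; "position": TCP position; "orientation": TCP orientation; "wrist_force": force on the tool from outside, world axes, zero at the start; "wrist_torque": the same for the moment, N m; "opening": finger opening in m; "finger_force": force on a finger pad.
Only numpy, scipy, OpenCV 4.12 (cv2) and the standard library are available. Lean on these libraries where they do the work, as an engineer would, in place of code of your own. Each camera call takes 0.05 s, during which the arm holds its last target. There are 200 camera calls.

### The job

A two-lane feeder stands on the bench with a steel ball behind one gate and a steel roller (a short cylinder) behind the other. Press down the paddle of the rocking lever on the ball's side to lift its gate, keep it down until the ball has rolled to the low front end of its lane, then let go so that the gate falls shut again. Keep the other gate shut with the roller behind it, do not touch the ball or the roller, and leave the things standing round the feeder where they are.

Things in the scene. Friction and masses are not known exactly. Their poses are not given: they have to be found in the camera images.
- feeder: fixed two-lane feeder, 210 x 112 x 100 mm. Origin: centre of underside; +x to its high back, z up. Open lanes 44 mm wide centred at y = +25 mm (left) and -25 (right), black floor 42 mm high at x = 0, falling to -x by 0.18 rad, walls 22 mm above it, front wall inside at x = -97. Gates hang at x = +15. A lever beside each lane (y = +-68) rocks on a pivot at x = -55, z = 88
- lever_left (a joint): angle of the left rocking lever (feeder's +y side): 0 = paddle up, gate shut; grows as the paddle is pressed, stop at 0.45. The gate clears a ball or roller from about 0.35 on. A spring returns it to 0; the paddle takes about 2 N at first, 5 N at the stop
- lever_right (a joint): the same for the right rocking lever (feeder's -y side)
- paddle_left (a point): top centre of the left paddle, a flat 38 x 38 mm black rubber pad at the front (-x) end of the left lever, which works the left lane's gate. Shut, it is at x = -135, y = +78, z = 100 mm of the feeder, 80 mm from the pivot, free air below; at the stop it is 34 mm lower
- paddle_right (a point): the same for the right lever; shut, at x = -135, y = -78, z = 100 mm of the feeder. Its gate works the right lane
- ball: loose steel ball, 30 mm across, lying behind (+x of) the gate of one lane, which one varies; origin at its centre. With its gate open it rolls to the front wall in about one second
- roller: loose steel roller, a cylinder 30 mm across and 38 mm long lying across the other lane behind its gate; origin at its centre
- nut: loose brass nozzle nut, 30 x 34 x 29 mm, standing in front of the feeder between the two paddles; origin at the centre of its underside; a bystander
- tape_measure: loose yellow tape measure, 37 x 84 x 66 mm, standing to the left of the feeder; origin at the centre of its underside; a bystander
- cutting_head: loose metal cutting head, 36 x 36 x 98 mm, standing upright to the right of the feeder; origin at the centre of its underside; a bystander
Things that resemble listed ones, but are neither listed nor needed, are in the scene too. What is shaped like the roller but black or purple is not meant.

How it is judged:
On the way, in this order (a step that is already met when the one before it is completed fails the run):
1. the fingers press down the paddle on the ball's side and lift its gate (((y of ball in the frame of feeder above 0 m and value of joint lever_left above 0.25 rad and distance between the grasp point and paddle_left below 0.08 m) or (y of ball in the frame of feeder below 0 m and value of joint lever_right above 0.25 rad and distance between the grasp point and paddle_right below 0.08 m))).
2. the ball has rolled to the low front end of its lane while its gate is still held up (x of ball in the frame of feeder below -0.065 m and ((y of ball in the frame of feeder above 0 m and value of joint lever_left above 0.2 rad) or (y of ball in the frame of feeder below 0 m and value of joint lever_right above 0.2 rad))), for 0.1 s.
At the end, for the whole second after the job is handed in: the ball lies at rest at the low front end of its own lane (centre more than 65 mm in front of the feeder's middle), the roller is still behind its gate, and both levers are back within 0.05 rad of shut (x of ball in the frame of feeder between -0.1 and -0.065 m and y of ball in the frame of feeder between -0.05 and 0.05 m and z of ball in the frame of feeder between 0.03 and 0.06 m and linear speed of ball below 0.03 m/s and x of roller in the frame of feeder between 0.02 and 0.1 m and z of roller in the frame of feeder between 0.05 and 0.085 m and ((y of ball in the frame of feeder above 0 m and y of roller in the frame of feeder below 0 m) or (y of ball in the frame of feeder below 0 m and y of roller in the frame of feeder above 0 m)) and value of joint each of lever_left, lever_right below 0.05 rad); the robot touches nothing.
It fails at once if the wrong gate is opened (the roller's lever past 0.15 rad) ((y of roller in the frame of feeder above 0 m and value of joint lever_left above 0.15 rad) or (y of roller in the frame of feeder below 0 m and value of joint lever_right above 0.15 rad)).
It fails at once if the robot touches the ball or the roller (contact force between any of the fingers, the arm and ball above 0.3 N or contact force between any of the fingers, the arm and roller above 0.3 N).
It fails at once if the ball or the roller is lifted out of its lane (z of any of ball, roller in the frame of feeder above 0.095 m).
It fails at once if the nut, the tape measure or the cutting head is moved more than 15 mm (distance of any of nut, tape_measure, cutting_head from where it was at the start of the episode above 0.015 m).
It also fails if it takes over 32 s, if anything falls off the work surface, if the arm or the gripper's body presses on something with over 40 N, if the wrist force passes 120 N, or if a joint passes its speed limit or range.

## Working session

There is one attempt and no reset: what is moved stays moved. The work goes in short steps, Python scripts to look and compute and a tool call to move; the robot and the scene stay as the last step left them, time stands still between calls to the robot, and variables do not carry over. Pictures are saved under pics/ and viewed, at most 10 in all, crops included, and the job is handed in when it is done.

Besides the shell and the picture viewer there is one more tool, called after "Request:" as name(argument=value, ...) on one line, values as JSON. apply_moves: Moves the arm, as the interface text tells. Its arguments: {"type":"object","properties":{"increments":{"type":"string"},"grip_force":{"type":"number"}},"required":["increments"]}

```bash
mkdir -p pics; python3 - <<'E'
from station import bot
import cv2,pickle
s=bot.observe();print(s)
d={}
for n in("scene","top"):
    f=bot.grab_frame(n);d[n]=f
    cv2.imwrite(f"pics/{n}0.png",f["img"][:,:,::-1])
    print(n,f["fx"],f["fy"],f["cx"],f["cy"],f["T"],[k for k in f])
pickle.dump(d,open("d0.pkl","wb"))
E
```

```text
{'time': 0.0, 'q': array([ 1.13630048e+00,  3.09021192e-01,  1.63518968e+00, -7.87349134e-06,
        1.19970978e+00, -6.97329311e-02]), 'joint_vel': array([-0.00143222, -0.00201803,  0.00120665,  0.00203674, -0.00019754,
       -0.00155829]), 'effort': array([ 5.09339907e-05, -4.15253627e+01, -2.76666462e+01,  9.03350406e-05,
        1.02349080e-02,  7.01035603e-06]), 'position': array([0.2226527 , 0.58311007, 0.23003552]), 'orientation': array([-3.13926980e+00, -1.54893353e-04,  2.77683242e+00]), 'wrist_force': array([ 0.25070833, -0.94181659, -0.85961244]), 'wrist_torque': array([ 0.08121389,  0.00786484, -0.02191411]), 'finger_force': 0.0, 'opening': 0.08548545689751905}
scene 418.61321903476005 418.61321903476005 250.0375764678489 195.00449085577378 [[ 0.63044488  0.33047774 -0.70237007  0.00550443]
 [-0.77612317  0.25307923 -0.57756708 -0.31090949]
 [-0.01311779  0.90924989  0.41604393  0.46795398]
 [ 0.          0.          0.          1.        ]] ['img', 'fx', 'fy', 'cx', 'cy', 'T']
top 430.08629803197226 430.08629803197226 251.08251507171246 190.95755836755657 [[ 0.02303385  0.99131846 -0.12944942  0.48990546]
 [-0.99950115  0.02563321  0.01844977  0.2111565 ]
 [ 0.0216078   0.12895987  0.99141437  1.01770602]
 [ 0.          0.          0.          1.        ]] ['img', 'fx', 'fy', 'cx', 'cy', 'T']
```

View pics/scene0.png

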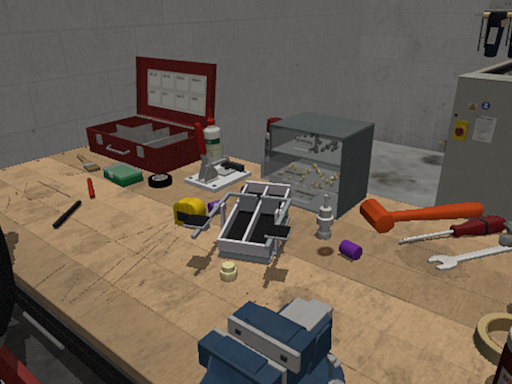

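View pics/top0.png

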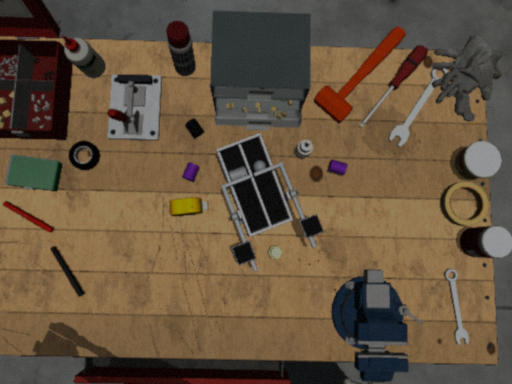

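The scene picture shows the feeder at about (255,220), with the nut in front at (229,270). In the top picture its paddles are at (244,253) and (312,226). The grey things behind the gates are at (238,172) in the left lane and (260,167) in the right lane. I'll enlarge that area to tell the ball from the roller.

```bash
cat > h.py <<'E'
import numpy as np,cv2
def ray(f,u,v):
    d=np.array([(u-f["cx"])/f["fx"],-(v-f["cy"])/f["fy"],-1.]);T=f["T"]
    return T[:3,3],T[:3,:3]@d
def plane(f,u,v,z):
    o,d=ray(f,u,v);return o+d*(z-o[2])/d[2]
def proj(f,p):
    c=np.linalg.inv(f["T"])@np.r_[p,1];return np.array([f["cx"]-f["fx"]*c[0]/c[2],f["cy"]+f["fy"]*c[1]/c[2]])
def tri(a,ua,b,ub):
    o1,d1=ray(a,*ua);o2,d2=ray(b,*ub)
    s=np.linalg.lstsq(np.c_[d1,-d2],o2-o1,rcond=None)[0]
    p,q=o1+d1*s[0],o2+d2*s[1];return (p+q)/2,np.linalg.norm(p-q)
E
python3 - <<'E'
import pickle,cv2,numpy as np
from h import *
d=pickle.load(open("d0.pkl","rb"));t,s=d["top"],d["scene"]
a=cv2.resize(t["img"][125:275,190:330],(560,600),interpolation=cv2.INTER_CUBIC)
cv2.imwrite("pics/ct.png",a[:,:,::-1])
b=cv2.resize(s["img"][170:290,170:310],(700,600),interpolation=cv2.INTER_CUBIC)
cv2.imwrite("pics/cs.png",b[:,:,::-1])
E
```

```text
(no output)
```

View pics/ct.png

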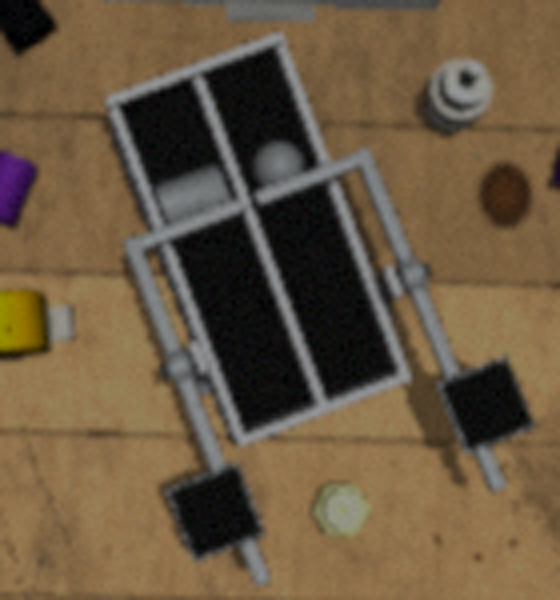

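View pics/cs.png

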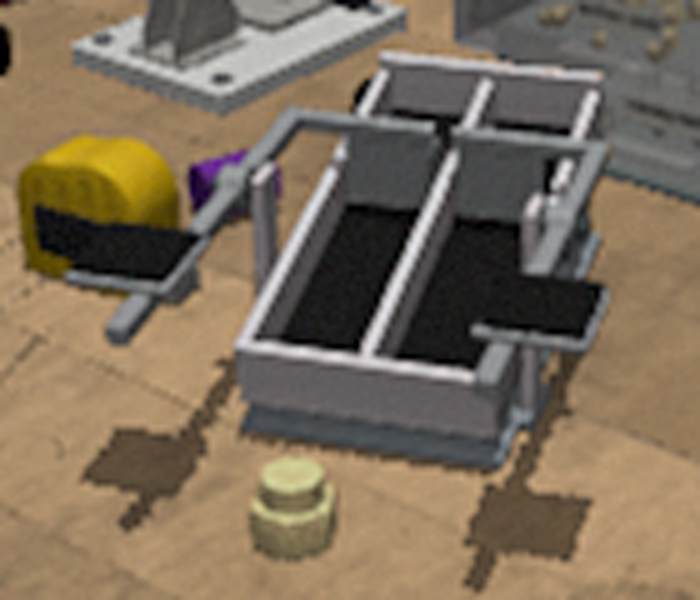

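In the enlarged top crop, the thing in the left lane at crop (193,195), top pixel (238,174), is oblong and lies across the lane, so it is the roller. The thing at crop (279,163), top pixel (260,166), is round and in the right lane, so it is the ball. The purple cylinders on the bench are decoys. The lever to press is therefore the right one, with its paddle at top (312,226) and scene (279,232).

```bash
python3 - <<'E'
import pickle
from h import *
from station import bot
d=pickle.load(open("d0.pkl","rb"));t,s=d["top"],d["scene"]
C=lambda x,y:(190+(x+.5)/4-.5,125+(y+.5)/4-.5)
S=lambda x,y:(170+(x+.5)/5-.5,170+(y+.5)/5-.5)
pr,e=tri(t,C(487,404),s,S(546,309));print("padR",pr,e)
pl=plane(t,*C(213,512),.1);pr1=plane(t,*C(487,404),.1);print("padL",pl,"padR",pr1,"dist(.156)",np.linalg.norm(pl-pr1))
# feeder axes: y from right to left paddle, +x = -y rotated
yv=(pl-pr1)[:2];yv/=np.linalg.norm(yv);xv=np.array([yv[1],-yv[0]])
o=(pl+pr1)[:2]/2+.135*xv;print("origin",o,"yaw",np.arctan2(xv[1],xv[0]))
F=lambda p:(np.dot(p[:2]-o,xv).round(4),np.dot(p[:2]-o,yv).round(4))
print("ball",F(plane(t,*C(279,163),.062)),"roller",F(plane(t,*C(193,195),.062)))
for n,p,z in(("nut",C(341,510),.029),("head",C(466,80),.098),("frontL",C(240,440),.045),("frontR",C(408,377),.045),("backR",C(280,38),.085)):
  q=plane(t,*p,z);print(n,q,F(q))
st=bot.observe();print(st["position"],st["orientation"])
E
```

```text
padR [0.53870602 0.06307347 0.09884665] 0.00077818371160307
padL [0.47797973 0.20838494 0.1       ] padR [0.53839422 0.06356262 0.1       ] dist(.156) 0.15691849542355735
origin [0.6327804  0.18794953] yaw 0.3952138277524993
ball (np.float64(0.0329), np.float64(-0.0267)) roller (np.float64(0.0333), np.float64(0.0252))
nut [0.47984452 0.1352919  0.029     ] (np.float64(-0.1614), np.float64(0.0103))
head [0.71558749 0.07566212 0.098     ] (np.float64(0.0332), np.float64(-0.1355))
frontL [0.51771515 0.19405186 0.045     ] (np.float64(-0.1038), np.float64(0.0499))
frontR [0.55548998 0.09969357 0.045     ] (np.float64(-0.1053), np.float64(-0.0517))
backR [0.73976046 0.17771996 0.085     ] (np.float64(0.0948), np.float64(-0.0506))
[0.22270902 0.58318237 0.23016547] [-3.13952815e+00 -1.33718289e-04  2.77676520e+00]
```

Everything checks out: paddle height comes to 0.099 m, paddle spacing 0.157 m, and both loads are about 33 mm behind the gates. I'll close the fingers and turn square to the feeder first, then cross over high.

Request:
apply_moves(increments="0 0 0 0 -1;0 0 0 0 -1;0 0 0 0 -1;0 0 0 0 -1;0 0 0 0 -1;0 0 0 0 -1;0 0 0 0 -1;0 0 0 0 -1;0 0 0 0 -0.7;0 0 0 0 0;0 0 0 0 0", grip_force=30)

```text
time: 1.02
position: [0.2228, 0.5835, 0.2307]
orientation: [-3.141, -0.001, -2.749]
wrist_force: [0.6, -0.1, -0.6]
opening: -0.0
finger_force: 0.0
```

```bash
cat >> h.py <<'E'
def rel(p,s):
    from scipy.spatial.transform import Rotation as R
    return R.from_euler("xyz",s["orientation"]).as_matrix().T@(np.array(p)-s["position"])/.03
E
python3 - <<'E'
from station import bot
from h import *
s=bot.observe();print(s["position"],s["orientation"],s["opening"],rel([.5385,.063,.2],s))
E
```

```text
[0.22284012 0.58352503 0.23069595] [-3.14084407e+00 -7.87622357e-04 -2.74878692e+00] -1.245707651857094e-05 [ -3.07984569 -20.05623302   1.03578677]
```

Request:
apply_moves(increments="0 -0.15 -0.5 0 0;0 -0.15 -0.9 0 0;0 -0.15 -0.9 0 0;0 -0.15 -0.9 0 0;0 -0.15 -0.9 0 0;0 -0.15 -0.9 0 0;0 -0.15 -0.9 0 0;0 -0.15 -0.9 0 0;0 -0.15 -0.9 0 0;0 -0.15 -0.9 0 0;0 -0.15 -0.9 0 0;0 -0.15 -0.9 0 0;0 -0.15 -0.9 0 0;0 -0.15 -0.9 0 0;0 -0.15 -0.9 0 0;0 -0.15 -0.9 0 0;0 -0.15 -0.9 0 0;0 -0.15 -0.9 0 0;0 -0.15 -0.9 0 0;0 -0.15 -0.9 0 0")

```text
time: 2.68
position: [0.5092, 0.1289, 0.2313]
orientation: [-3.141, -0.0, -2.749]
wrist_force: [0.6, -0.7, 0.0]
opening: 0.0
finger_force: 0.0
```

Request:
apply_moves(increments="0 -0.1 -0.9 0.3 0;0 0 -0.9 0.3 0;0 0 -0.6 0.3 0;0 0 0 0 0;0 0 0 0 0")

```text
time: 3.1
position: [0.5387, 0.0643, 0.2035]
orientation: [3.141, -0.002, -2.751]
wrist_force: [0.4, 0.3, 0.4]
opening: -0.0
finger_force: 0.0
```

```bash
python3 - <<'E'
from station import bot
from h import *
s=bot.observe();print(s["position"],s["orientation"],s["wrist_force"],rel([.5385,.063,.13],s))
for n in("top",):
    f=bot.grab_frame(n);cv2.imwrite("pics/t1.png",cv2.resize(f["img"][125:275,190:390],(800,600))[:,:,::-1])
E
```

```text
[0.5386956  0.06431704 0.2035086 ] [ 3.14069576e+00 -1.98738462e-03 -2.75059123e+00] [0.37651745 0.33353136 0.41632792] [ 0.0178898  -0.0403009   2.45029183]
```

View pics/t1.png

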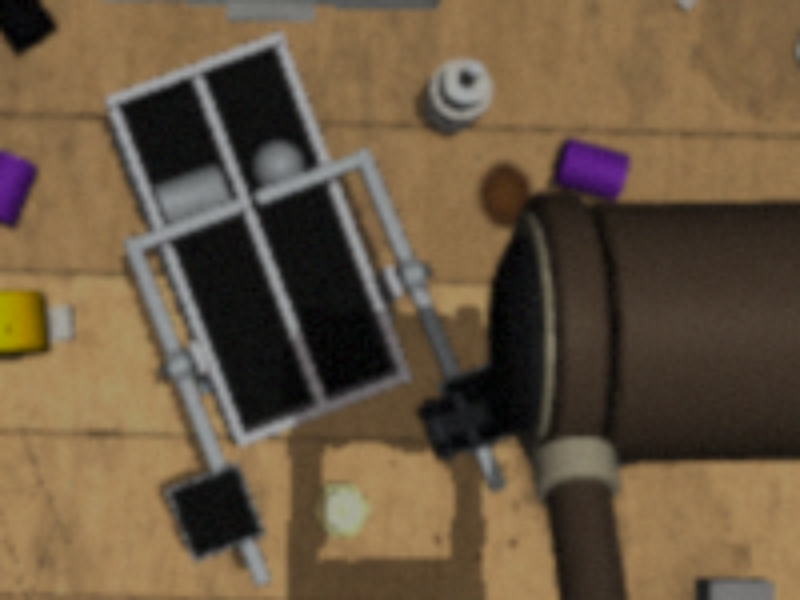

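The gripper hangs over the right paddle, the lanes stay in view, and the ball is still at crop (279,163). I'll come down to just above the pad.

Request:
apply_moves(increments="0 0 0 0.6 0;0 0 -0.04 0.8 0;0 0 0 0.8 0;0 0 0 0.6 0;0 0 0 0.3 0;0 0 0 0.1 0;0 0 0 0 0;0 0 0 0 0")

```text
time: 3.82
position: [0.5408, 0.0651, 0.1095]
orientation: [-3.141, 0.002, -2.747]
wrist_force: [-1.7, -0.2, -0.2]
opening: -0.0
finger_force: 0.0
```

Request:
apply_moves(increments="0 0 0 0.2 0;0 0 0 0.2 0;0 0 0 0.2 0;0 0 0 0.2 0;0 0 0 0.2 0;0 0 0 0.2 0;0 0 0 0.15 0;0 0 0 0 0;0 0 0 0 0")

```text
time: 4.57
position: [0.5405, 0.0646, 0.0677]
orientation: [-3.141, 0.001, -2.747]
wrist_force: [0.1, 0.1, 5.5]
opening: 0.0002
finger_force: 2.0
```

```bash
python3 - <<'E'
from station import bot
from h import *
s=bot.observe();print(s["position"],s["wrist_force"])
f=bot.grab_frame("top");cv2.imwrite("pics/t2.png",cv2.resize(f["img"][125:275,190:390],(800,600))[:,:,::-1])
E
```

```text
[0.5404812  0.06455    0.06768757] [0.14359308 0.11205625 5.54988795]
```

View pics/t2.png

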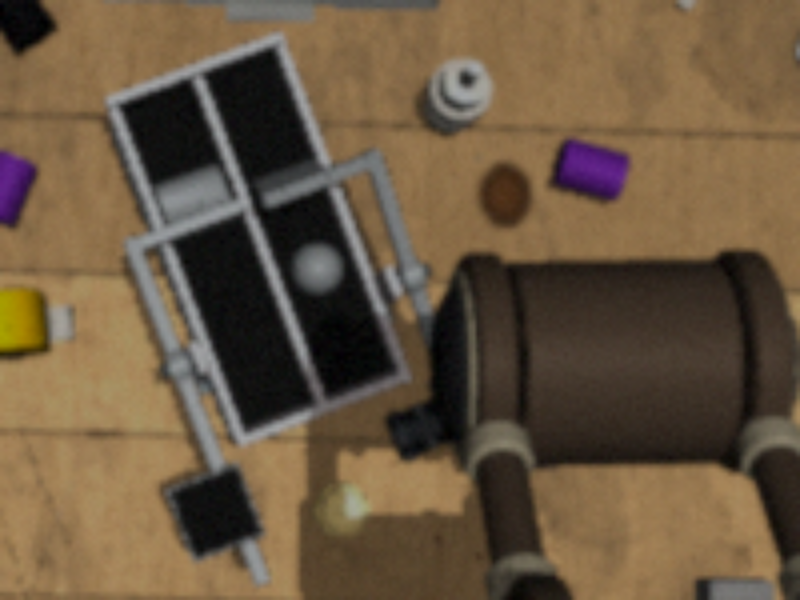

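The right gate is up and the ball is partway down its lane at crop (317,268). The roller hasn't moved. I'll hold the paddle down until the ball settles.

Request:
apply_moves(increments="0 0 0 0 0;0 0 0 0 0;0 0 0 0 0;0 0 0 0 0;0 0 0 0 0;0 0 0 0 0;0 0 0 0 0;0 0 0 0 0;0 0 0 0 0;0 0 0 0 0;0 0 0 0 0;0 0 0 0 0;0 0 0 0 0;0 0 0 0 0;0 0 0 0 0;0 0 0 0 0;0 0 0 0 0;0 0 0 0 0;0 0 0 0 0;0 0 0 0 0")

```text
time: 6.28
position: [0.5401, 0.0645, 0.0679]
orientation: [-3.141, 0.0, -2.747]
wrist_force: [1.8, -0.3, 5.2]
opening: -0.0001
finger_force: 2.0
```

```bash
python3 - <<'E'
from station import bot
from h import *
f=bot.grab_frame("top");cv2.imwrite("pics/t3.png",cv2.resize(f["img"][125:275,190:390],(800,600))[:,:,::-1])
E
```

```text
(no output)
```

View pics/t3.png

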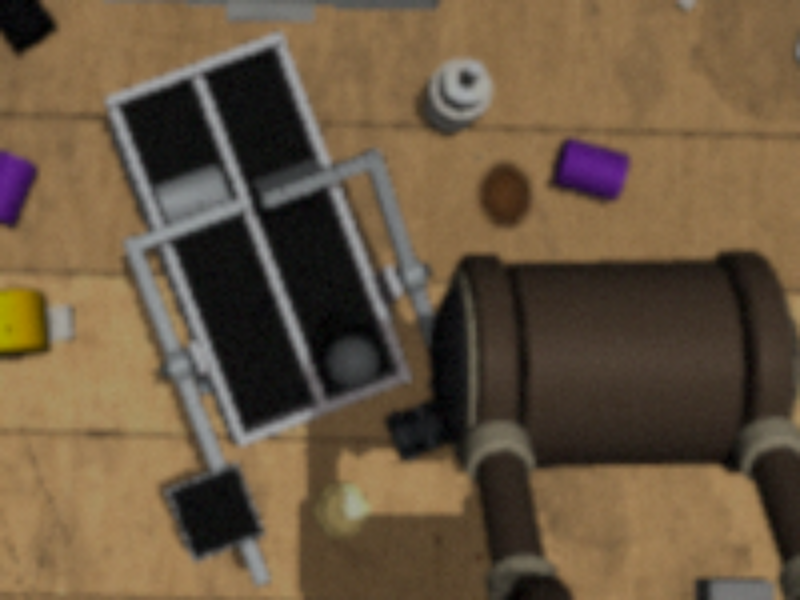

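The ball rests against the front wall at crop (352,358) with the gate still up. I'll let the paddle rise gently, then back well off.

Request:
apply_moves(increments="0 0 0 -0.2 0;0 0 0 -0.2 0;0 0 0 -0.2 0;0 0 0 -0.2 0;0 0 0 -0.2 0;0 0 0 -0.2 0;0 0 0 -0.4 0;0 0 0 -0.6 0;0 0 0 -0.8 0;0 0 0 -0.8 0;0 0 0 -0.8 0;0 0 0 -0.4 0;0 0 0 0 0;0 0 0 0 0;0 0 0 0 0;0 0 0 0 0;0 0 0 0 0;0 0 0 0 0")

```text
time: 7.83
position: [0.5391, 0.0645, 0.2163]
orientation: [3.141, -0.002, -2.747]
wrist_force: [-0.1, -0.4, -0.4]
opening: -0.0
finger_force: 0.0
```

```bash
python3 - <<'E'
from station import bot
from h import *
print(bot.observe()["wrist_force"])
f=bot.grab_frame("top");cv2.imwrite("pics/t4.png",cv2.resize(f["img"][125:275,190:390],(800,600))[:,:,::-1])
E
```

```text
[-0.07249031 -0.35663438 -0.36798771]
```

View pics/t4.png

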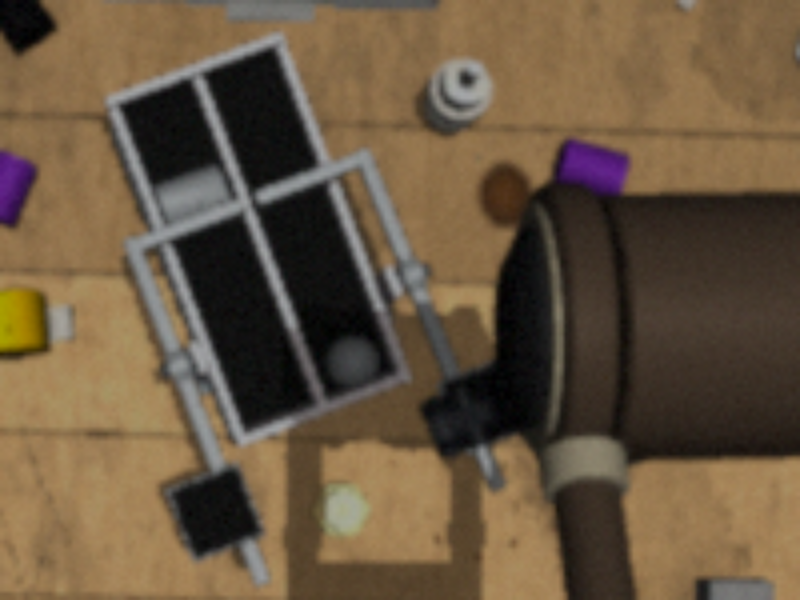

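The gate is shut again, the ball is still at the front at crop (352,358), and the roller is behind its gate. The nut, the cutting head and the visible part of the tape measure haven't moved, and the arm is clear.

```bash
python3 -c "
from station import bot
print(bot.sign_off())"
```

```text
the job is handed in; nothing more can be done
None
```

I pressed the right paddle, the ball rolled to the front of its lane and the gate fell shut; the roller stayed behind its gate, and the job was handed in at about 8 s (no verdict was returned).

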